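Cross the polarisers on a bench light viewer

ROBOT

A 7-joint arm with a two-finger parallel gripper is mounted at the origin on a cart in front of the work surface, level with it; the furniture and walls round the work are solid. World frame = base frame: x ahead of the robot, y to its left, z up, the work surface at z = 0. Lengths are in m, angles in degrees, forces in N, time in s.
With the tool pointing down it reaches from about 0.425 to 0.875 m from the base axis. Payload 4.7 kg.
Tool frame: the origin (TCP) lies between the finger pads; the fingertips stand 19 mm ahead of it and the grasp point (between the pads) is the TCP; x points along the fingers, z is the direction in which the jaws open and shut, and the axes are right-handed (so a half turn about x gives the same grasp; the last joint's range is limited). The gripper opens to 87 mm and grips with 3 to 60 N. Pads are 19 mm wide; open, the fingers measure 117 mm over their backs; the gripper's body (75 mm by 190 mm) begins 51 mm behind the grasp point.
Start: joints at [70.537, 18.392, -4.016, 83.108, 1.295, 78.541, -3.26], TCP at [0.225, -0.61, 0.242] pointing down, gripper open.
Joint ranges: [-163.93, 163.93], [-17.29, 119.83], [-79.2, 71.16], [3.27, 140.29], [-89.18, 269.18], [5.43, 117.66], [-154.24, 154.24]. Speed limits (degrees/s): [147.25, 147.25, 180, 180, 180, 180, 180].

INTERFACE

Orientations are given as [roll, pitch, yaw] about the fixed x, y, z axes, in that order (R = Rz(yaw) Ry(pitch) Rx(roll)).
In Python, from cell import monitor, read_camera, camera_model, env, regions_of gives the robot as it stands. The module is installed in compiled form; this text tells all that it offers.
- The arm moves only by the tool step_arm, never from a script. Its argument "deltas" is a list of rows, each a list of 5 numbers: the gripper's target within -1 to 1 (fully open at 1, half-way at 0, shut at -1), then the shift along the tool's x, y, z in m, then the turn about the tool's x in degrees. A call has 1 to 12 rows; each row is the pose to reach, as a shift and turn from the pose commanded when the call began, along the tool's axes at that moment; what a row does not reach only later rows make up. A row lasts 1/8 s, in which the tool goes at most 62.5 mm and 10.7 degrees, less where a joint would pass 70% of its speed; a pose out of reach is approached as far as the arm can. A call with a gripper value outside its range is refused whole. The fingers move at their own pace and stop on an object; "newtons" is the grip in N (left out, the last holds). Time passes only in rows, so rows that repeat a pose let the fingers close. It gives the time, the measured TCP pose, the force and the opening at its end, in the units of the state.
- monitor.get_obs(): the state, without advancing time (a new reading comes with each control period).
- read_camera(name): name is "side" or "top"; returns (picture, depth): 480x640x3 uint8, red, green, blue; 480x640 float32, m along the optical axis (not along the pixel's ray), 0 where there is no reading.
- camera_model(name): a dict with "fx", "fy", "cx", "cy" (pixels), "k1" (the pictures are not rectified: a ray, as slopes to the right and down, at radius r is drawn at 1 + k1 r^2 times it, then the intrinsics apply), "xyz" and "attitude" of the camera in the world. Camera axes: x right, y down, z forward; pixel columns grow to the right and rows downward; lengths in m; the calibration is good to about 2 mm. A picture is of the moment at which its call begins. camera_model takes no time and is no camera call.
- env.sign_off(): hands the job in, once; it reports no verdict.
Trained networks look in the newest picture that a camera, given by its name, has taken for a name from the list of things; names that differ only in an ending like _2 or _b are one class to them, and where a whole thing is asked for, a point or a joint stands for the part that bears it (a point fixed in the world has none). Each returns a list of dicts, best first, with "p" (0 to 1); they miss things now and then, are a little off and sometimes report something else, mostly with a low value. They report only what shows in the picture. A call takes as long as a camera call.
- regions_of(camera, thing): "pixels" (480x640 bool, what is visible of it) and "pixel" ([column, row] in pixels, amid what is visible of it).
The state is a dict: "time_s": time; "qpos": joint angles; "joint_velocities": joint speeds; "effort": joint torques, N m; "tool_pos": TCP position; "tool_rot": TCP orientation; "force": force on the tool from outside, world axes, zero at the start; "wrist_torque": the same for the moment, N m; "grip_width": finger opening in m.
Only numpy, scipy, OpenCV 4.12 (cv2) and the standard library are available. Lean on these libraries where they do the work, as an engineer would, in place of code of your own. Each camera call takes 0.05 s, during which the arm holds its last target. There are 200 camera calls.

TASK

Get the polarised-light viewer ready for looking at the dish that lies on its window: push the lever of the polariser ring round until its pointer stands on the one long mark of the scale, and swing the loupe on its arm fully home, against its stop over the window. Only push with the fingers: pick nothing up, and leave the dish and the bottles and cup beside the viewer where they are.

Things in the scene. Friction and masses are not known exactly. Their poses are not given: they have to be found in the camera images.
- viewer: Fixed white light base, D-shaped from above: round front (radius 108 mm) towards its own -x, square back to +110 mm, 216 mm wide, top face 40 mm above the worktop. In its middle a grey stage drum, radius 44.5 mm, 58 mm high, ringed by the black polariser ring, outer radius 52 mm, top 52 mm high. Origin: on the worktop under the window's centre, which is the ring's upright axis; z up.
- polariser (a joint): Turn of the polariser ring with its lever, rad. At q the lever points along (-cos q, -sin q) in the viewer's frame: 0 is straight to the front, growing counter-clockwise from above, to the viewer's -y (right, seen from the front). Stops at -1.05 and 1.05; on the long mark at 0.611. Starts to the left of the mark. Stays where it is left; about 1.8 N at the knob moves it.
- lever_knob (a point): Centre of the upright black knob at the lever's end, 80 mm from the ring's axis: a post of 12 mm diameter, its top 74 mm and its lower end about 51 mm above the worktop; the point is at 64 mm. Below it is the flat steel lever bar, 8 mm wide, top 48 mm above the worktop, whose narrow pointer ends 93 mm from the axis.
- long_mark (a point): Point of the long scale mark, on the base's top face, 80 mm from the ring's axis: the lever knob belongs right above it. The scale lies on the top face in front of the ring: short black marks every 10 degrees, 93 to 101 mm from the axis, and this one longer, broader mark, 66 to 105 mm from it, on the right-hand side.
- analyser (a joint): Swing of the loupe arm about its upright column, rad. At q the arm points along (-cos q, sin q) in the viewer's frame: 0 is fully home, loupe over the window, at a hard stop; it grows clockwise from above as the arm swings out to the viewer's +y (left). Other stop at 1.75. Stays where it is left; about 1.8 N at the loupe moves it.
- loupe (a point): Centre of the round black loupe (analyser), at mid-height of its body, 100 mm above the worktop and 80 mm from the column's axis. Body 52 mm diameter, from 90 to 110 mm above the worktop, with a rubber eyecup of about 42 mm diameter above it up to 122 mm.
- column (a point): Turning axis of the loupe arm, 80 mm behind the window's centre (viewer's +x), 90 mm above the worktop; the arm's black hub round it has 25 mm diameter and reaches up to 114 mm. A steel arm bar, 12 mm wide, 94 to 102 mm above the worktop, leads from the hub to the loupe.
- window (a point): Centre of the round white light window on top of the stage drum, 58 mm above the worktop.
- dish: Loose petri dish, 59 mm diameter, 12 mm high, lying on the window; origin at the centre of its underside. To be left alone.
- sample_cup: Bystander: sample cup with a broad lid, 62 mm diameter, 67 mm tall, standing to the right of the viewer; origin at the centre of its underside.
- stain_bottle: Bystander: small round-shouldered stain bottle, 34 mm diameter, 67 mm tall, to the right of the viewer near its front; origin at the centre of its underside.
- dropper: Bystander: small bottle, 27 mm diameter, 54 mm tall, to the left of the viewer; origin at the centre of its underside.

How it is judged:
By the outcome, as a careful person would: the job done as asked, in the order asked, and still so for the second after the job is handed in, with the robot touching nothing.
It also fails if it takes over 59 s, if anything falls off the work surface, if the arm or the gripper's body presses on something with over 40 N, if the wrist force passes 120 N, or if a joint passes its speed limit or range.

## Working session

There is one attempt and no reset: what is moved stays moved. The work goes in short steps, Python scripts to look and compute and a tool call to move; the robot and the scene stay as the last step left them, time stands still between calls to the robot, and variables do not carry over. Pictures are saved under pics/ and viewed, about 8 in all and at most 12, crops included, and the job is handed in when it is done.

Besides the shell and the picture viewer there is one more tool, called as name(argument=value, ...), one argument or row to a line, values as JSON. step_arm: Moves the arm, as the interface text tells. Its arguments: {"type":"object","properties":{"deltas":{"type":"array"},"newtons":{"type":"number"}},"required":["deltas"]}

```bash
mkdir -p pics; cat > h.py <<'E'
import numpy as np, cv2
from cell import monitor, read_camera, camera_model, env, regions_of
from scipy.spatial.transform import Rotation as R
def cam(n):
    m=camera_model(n); a=np.array(m["attitude"],float)
    Rm=a if a.shape==(3,3) else R.from_euler('xyz',a,degrees=True).as_matrix()
    return m,Rm,np.array(m["xyz"])
def ray(n,u,v):
    m,Rm,t=cam(n); x=(u-m["cx"])/m["fx"]; y=(v-m["cy"])/m["fy"]
    a,b=x,y
    for _ in range(20):
        s=1+m["k1"]*(a*a+b*b); a,b=x/s,y/s
    return t,Rm@np.array([a,b,1.0])
def atz(n,u,v,z):
    t,d=ray(n,u,v); return t+d*(z-t[2])/d[2]
def atd(n,u,v,d): 
    t,r=ray(n,u,v); return t+r*d
def proj(n,p):
    m,Rm,t=cam(n); c=Rm.T@(np.array(p)-t); a,b=c[:2]/c[2]; s=1+m["k1"]*(a*a+b*b)
    return np.array([m["fx"]*a*s+m["cx"],m["fy"]*b*s+m["cy"]])
E
python3 - <<'E'
from h import *
np.set_printoptions(precision=4,suppress=True)
o=monitor.get_obs(); print({k:np.round(o[k],3) for k in("time_s","tool_pos","tool_rot","force","grip_width")})
for n in("top","side"):
    print(n,camera_model(n))
    p,d=read_camera(n); cv2.imwrite(f"pics/{n}0.png",p[:,:,::-1])
    for th in("viewer","lever_knob","long_mark","loupe","column","window","dish","sample_cup","stain_bottle","dropper"):
        for r in regions_of(n,th)[:1]:
            u,v=r["pixel"]; m=r["pixels"]; dd=d[m&(d>0)]
            print(n,th,round(r["p"],2),np.round([u,v]),m.sum(),atd(n,u,v,np.median(dd)) if len(dd) else None)
E
```

```text
{'time_s': np.float64(0.0), 'tool_pos': array([ 0.225, -0.609,  0.24 ]), 'tool_rot': array([-176.484,   89.891,  113.791]), 'force': array([-0.05 ,  0.487, -0.179]), 'grip_width': np.float64(0.087)}
top {'fx': 561.3228369432428, 'fy': 561.3228369432428, 'cx': 325.64369137495913, 'cy': 248.957754662217, 'k1': -0.14175595508902233, 'xyz': array([0.3763, 0.0061, 1.1076]), 'attitude': array([-170.3886,   -1.148 ,  -88.7471])}
top viewer 0.68 [373. 253.] 10193 [ 0.5496 -0.1023  0.0495]
top lever_knob 0.57 [370. 288.] 866 [ 0.4833 -0.0983  0.0453]
top long_mark 0.62 [377. 258.] 10406 [ 0.5411 -0.1098  0.0479]
top loupe 0.83 [353. 245.] 979 [ 0.5535 -0.059   0.1095]
top column 0.69 [463. 231.] 862 [ 0.5953 -0.2746  0.0642]
top window 0.9 [372. 261.] 10336 [ 0.5358 -0.1005  0.047 ]
top dish 0.87 [386. 267.] 748 [ 0.5216 -0.1256  0.0693]
top sample_cup 0.97 [461. 232.] 906 [ 0.5939 -0.2698  0.0638]
top stain_bottle 0.74 [464. 287.] 321 [ 0.4892 -0.2795  0.0461]
top dropper 0.43 [316. 313.] 131 [0.4339 0.0043 0.0518]
side {'fx': 601.9875386119163, 'fy': 601.9875386119163, 'cx': 313.0133588673038, 'cy': 246.23988987239713, 'k1': -0.16517262996036916, 'xyz': array([ 0.4897, -0.7541,  0.5745]), 'attitude': array([-122.8743,    0.7941,   -6.2393])}
side viewer 0.93 [303. 340.] 17390 [ 0.5337 -0.1635  0.0457]
side lever_knob 0.92 [276. 336.] 1255 [ 0.4989 -0.155   0.0498]
side long_mark 0.68 [303. 340.] 17505 [ 0.5342 -0.1632  0.0455]
side loupe 0.73 [313. 264.] 1715 [ 0.558  -0.0744  0.1046]
side column 0.92 [304. 339.] 17124 [ 0.5358 -0.1633  0.0472]
side window 0.85 [306. 338.] 17323 [ 0.538  -0.1622  0.049 ]
side dish 0.93 [292. 312.] 1218 [ 0.5233 -0.1326  0.07  ]
side sample_cup 0.63 [370. 402.] 2999 [ 0.599  -0.2891  0.0553]
side stain_bottle 0.97 [282. 426.] 1361 [ 0.4964 -0.3005  0.0412]
side dropper 0.66 [235. 280.] 551 [ 0.4437 -0.0015  0.0336]
```

```bash
python3 - <<'E'
import cv2
a=cv2.imread("pics/top0.png")[170:350,270:510]; cv2.imwrite("pics/top0c.png",cv2.resize(a,None,fx=3.3,fy=3.3,interpolation=cv2.INTER_CUBIC))
a=cv2.imread("pics/side0.png")[200:460,180:430]; cv2.imwrite("pics/side0c.png",cv2.resize(a,None,fx=2.3,fy=2.3,interpolation=cv2.INTER_CUBIC))
E
```

```text
(no output)
```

View pics/top0c.png

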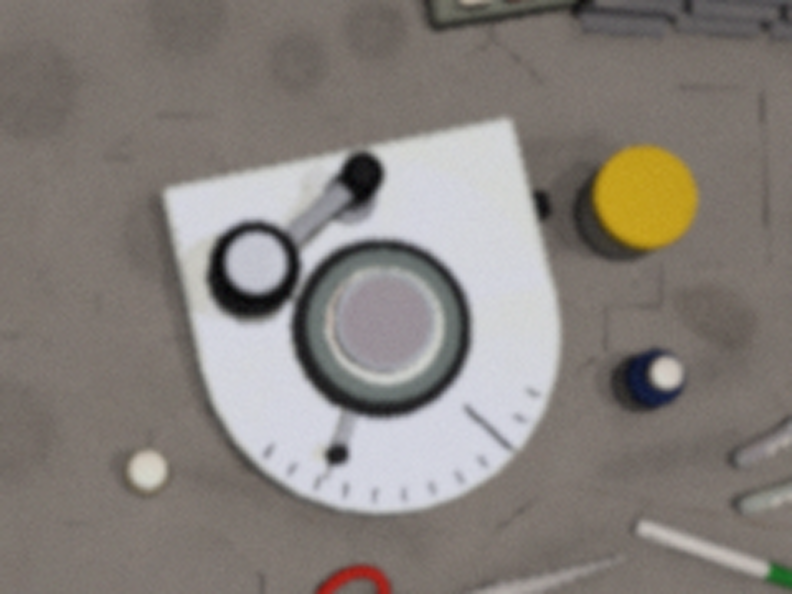

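View pics/side0c.png

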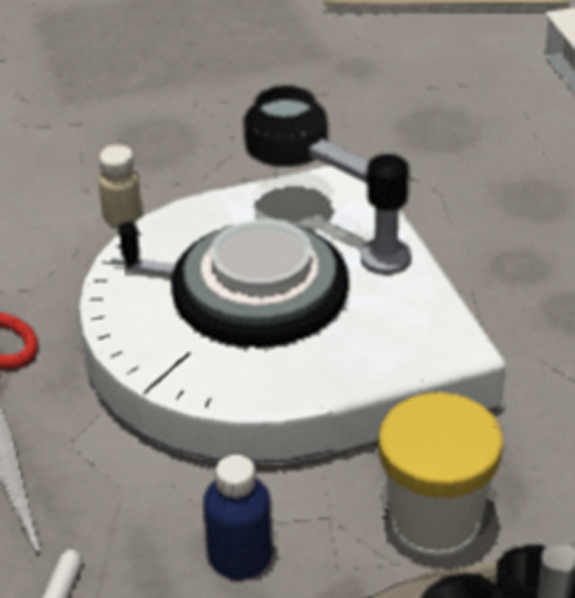

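The top crop shows the viewer with its front towards the robot: ring centre about (382,327), knob (337,453), long mark (468,406) to (512,448), column (362,175) and loupe (255,263). The side crop agrees, with the knob at (129,228) and the column at (388,163).

```bash
python3 - <<'E'
from h import *
np.set_printoptions(precision=4,suppress=True)
T=lambda u,v,z: atz("top",u/3.3+270-.35,v/3.3+170-.35,z)
S=lambda u,v,z: atz("side",u/2.3+180-.3,v/2.3+200-.3,z)
for nm,t,s,z in [("ring",(382,327),(260,286),.052),("knob",(337,453),(129,228),.074),("col",(362,175),(388,163),.114),
 ("m_in",(468,406),(188,354),.04),("m_out",(512,448),(147,391),.04),("loupe",(255,263),(286,106),.122),
 ("backL",(165,190),(328,170),.04),("backR",(515,120),(504,362),.04)]:
    print(nm,T(*t,z),S(*s,z))
c=T(382,327,.052)[:2];col=T(362,175,.114)[:2];k=T(337,453,.074)[:2];l=T(255,263,.122)[:2];m=(T(468,406,.04)+T(512,448,.04))[:2]/2
deg=lambda v: np.degrees(np.arctan2(v[1],v[0]))
print("yaw col",deg(col-c),np.linalg.norm(col-c),"yaw mark",deg(c-m)-35.0,np.linalg.norm(m-c))
print("knob dir",deg(c-k),np.linalg.norm(k-c),"mark dir",deg(c-m),"loupe r",np.linalg.norm(l-col),deg(col-l))
o=monitor.get_obs(); r=R.from_euler('xyz',o["tool_rot"],degrees=True).as_matrix(); print(r)
E
```

```text
ring [ 0.5202 -0.1258  0.052 ] [ 0.5227 -0.1365  0.052 ]
knob [ 0.4456 -0.0982  0.074 ] [ 0.4487 -0.1006  0.074 ]
col [ 0.5959 -0.1066  0.114 ] [ 0.6009 -0.1102  0.114 ]
m_in [ 0.4767 -0.1778  0.04  ] [ 0.4784 -0.1763  0.04  ]
m_out [ 0.4527 -0.2036  0.04  ] [ 0.455  -0.2032  0.04  ]
loupe [ 0.5439 -0.048   0.122 ] [ 0.5474 -0.0546  0.122 ]
backL [0.6001 0.0012 0.04  ] [ 0.578  -0.0095  0.04  ]
backR [ 0.6484 -0.2069  0.04  ] [ 0.6527 -0.2049  0.04  ]
yaw col 14.192822695235005 0.07803864815056769 yaw mark 14.490856798896964 0.08543197238407983
knob dir -20.281994819113464 0.07954723002893153 mark dir 49.490856798896964 loupe r 0.07837544728822714 -48.46491305920089
[[-0.      0.9381  0.3465]
 [-0.      0.3465 -0.9381]
 [-1.     -0.      0.    ]]
```

```bash
cat > plan.py <<'E'
from h import *
C=np.array([.5210,-.1275])
def rows(targets,start=None,phi=None):
    """targets: (x,y,z,phi) world TCP and bearing of tool z; prints tool-frame deltas"""
    o=monitor.get_obs(); r=R.from_euler('xyz',o["tool_rot"],degrees=True).as_matrix()
    p=np.array(o["tool_pos"]) if start is None else np.array(start)
    ph=np.degrees(np.arctan2(r[1,2],r[0,2])) if phi is None else phi
    print("t",o["time_s"],"p",np.round(p,4),"phi",round(ph,2),"F",np.round(o["force"],2))
    f=np.radians(ph); tz=np.array([np.cos(f),np.sin(f),0]); ty=np.cross(tz,[0,0,-1.])
    for x,y,z,ph2 in targets:
        d=np.array([x,y,z])-p
        print([-1,round(-d[2],3),round(float(d@ty),4),round(float(d@tz),4),round((ph-ph2+180)%360-180,1)])
def knob(a,gap,z,rad=.080):
    "pusher pose for lever direction a (deg, world), gap behind knob"
    t=np.radians(a); q=C+rad*np.array([-np.cos(t),-np.sin(t)])-(.021+gap)*np.array([np.sin(t),-np.cos(t)])
    return (*q,z,a-90)
E
python3 - <<'E'
from plan import *
rows([knob(-20.3,.012,z) for z in(.24,.081)])
E
```

```text
t 1.1 p [ 0.2252 -0.6097  0.2415] phi -69.73 F [-0.21  0.38 -0.07]
[-1, np.float64(0.002), 0.4053, -0.427, np.float64(40.6)]
[-1, np.float64(0.161), 0.4053, -0.427, np.float64(40.6)]
```

step_arm(
  deltas=[
    [-1,0,0.04,-0.042,4],
    [-1,0,0.08,-0.084,8],
    [-1,0,0.12,-0.126,12],
    [-1,0,0.16,-0.168,16],
    [-1,0,0.2,-0.21,20],
    [-1,0,0.24,-0.252,24],
    [-1,0,0.28,-0.294,28],
    [-1,0,0.32,-0.336,32],
    [-1,0,0.36,-0.378,36],
    [-1,0,0.405,-0.427,40.6],
    [-1,0,0.405,-0.427,40.6],
    [-1,0,0.405,-0.427,40.6],
  ],
)

```text
time_s: 2.6
tool_pos: [0.457, -0.0691, 0.2416]
tool_rot: [8.7, 90.0, -101.6]
force: [-0.4, -1.3, -1.1]
grip_width: 0.0004
```

```bash
python3 - <<'E'
from plan import *
rows([knob(-20.3,.012,z) for z in(.24,.15,.081)])
print(monitor.get_obs()["grip_width"])
E
```

```text
t 2.6 p [ 0.457  -0.0691  0.2416] phi -110.26 F [-0.4  -1.26 -1.15]
[-1, np.float64(0.002), 0.0002, -0.0004, np.float64(0.0)]
[-1, np.float64(0.092), 0.0002, -0.0004, np.float64(0.0)]
[-1, np.float64(0.161), 0.0002, -0.0004, np.float64(0.0)]
0.00037073400867020383
```

Descend, and compute the arc from there, stopping about 5° short.

step_arm(
  deltas=[
    [-1,0.05,0,0,0],
    [-1,0.1,0,0,0],
    [-1,0.135,0,0,0],
    [-1,0.16,0,0,0],
    [-1,0.16,0,0,0],
  ],
)

```text
time_s: 3.22
tool_pos: [0.4549, -0.0705, 0.0798]
tool_rot: [-80.5, 89.7, 169.0]
force: [-0.2, -0.3, -0.2]
grip_width: 0.0005
```

```bash
python3 - <<'E'
from plan import *
rows([knob(-20.3,.004,.081)]+[knob(a,0,.081) for a in (-16,-10,-3,4,11,18,25,32,38,42,42)])
p,d=read_camera("top"); cv2.imwrite("pics/top1.png",cv2.resize(p[170:350,270:510,::-1],None,fx=3,fy=3))
E
```

```text
t 3.225 p [ 0.4549 -0.0705  0.0798] phi -110.48 F [-0.18 -0.33 -0.17]
[-1, np.float64(-0.001), 0.0018, 0.0056, np.float64(-0.2)]
[-1, np.float64(-0.001), 0.0005, 0.0156, np.float64(-4.5)]
[-1, np.float64(-0.001), -0.0006, 0.0242, np.float64(-10.5)]
[-1, np.float64(-0.001), -0.0008, 0.0343, np.float64(-17.5)]
[-1, np.float64(-0.001), 0.0003, 0.0444, np.float64(-24.5)]
[-1, np.float64(-0.001), 0.0027, 0.0542, np.float64(-31.5)]
[-1, np.float64(-0.001), 0.0062, 0.0637, np.float64(-38.5)]
[-1, np.float64(-0.001), 0.0108, 0.0726, np.float64(-45.5)]
[-1, np.float64(-0.001), 0.0165, 0.081, np.float64(-52.5)]
[-1, np.float64(-0.001), 0.0221, 0.0875, np.float64(-58.5)]
[-1, np.float64(-0.001), 0.0263, 0.0916, np.float64(-62.5)]
[-1, np.float64(-0.001), 0.0263, 0.0916, np.float64(-62.5)]
```

View pics/top1.png

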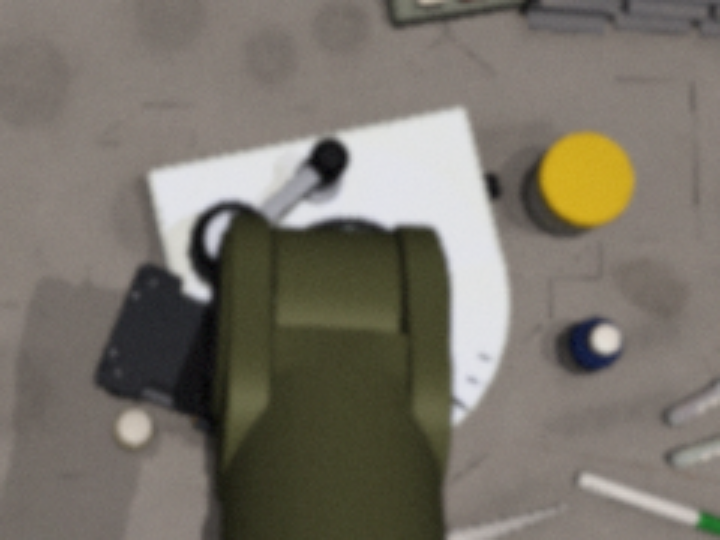

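The camera view from above is now blocked by the wrist, but the pose and near-zero force are consistent with a clear descent. Pushing along the arc.

step_arm(
  deltas=[
    [-1,0,0.002,0.006,0],
    [-1,0,0.0005,0.0156,-4.5],
    [-1,0,-0.0005,0.0242,-10.5],
    [-1,0,-0.001,0.0343,-17.5],
    [-1,0,0.0003,0.0444,-24.5],
    [-1,0,0.0027,0.0542,-31.5],
    [-1,0,0.0062,0.0637,-38.5],
    [-1,0,0.0108,0.0726,-45.5],
    [-1,0,0.0165,0.081,-52.5],
    [-1,0,0.022,0.0875,-58.5],
    [-1,0,0.0263,0.0916,-62.5],
    [-1,0,0.0263,0.0916,-62.5],
  ],
)

```text
time_s: 4.78
tool_pos: [0.4507, -0.1651, 0.0827]
tool_rot: [10.2, 89.9, -37.7]
force: [0.3, 0.2, -0.5]
grip_width: 0.0004
```

```bash
python3 - <<'E'
from plan import *
rows([knob(a,0,.081) for a in (42,45,47,49)])
p,d=read_camera("side"); cv2.imwrite("pics/side1.png",cv2.resize(p[250:410,180:380,::-1],None,fx=3.7,fy=3.7,interpolation=cv2.INTER_CUBIC))
E
```

```text
t 4.775 p [ 0.4507 -0.1651  0.0827] phi -47.94 F [ 0.29  0.16 -0.51]
[-1, np.float64(0.002), -0.0025, -0.0019, np.float64(0.1)]
[-1, np.float64(0.002), -0.0035, 0.0023, np.float64(-2.9)]
[-1, np.float64(0.002), -0.0041, 0.0051, np.float64(-4.9)]
[-1, np.float64(0.002), -0.0045, 0.008, np.float64(-6.9)]
```

View pics/side1.png

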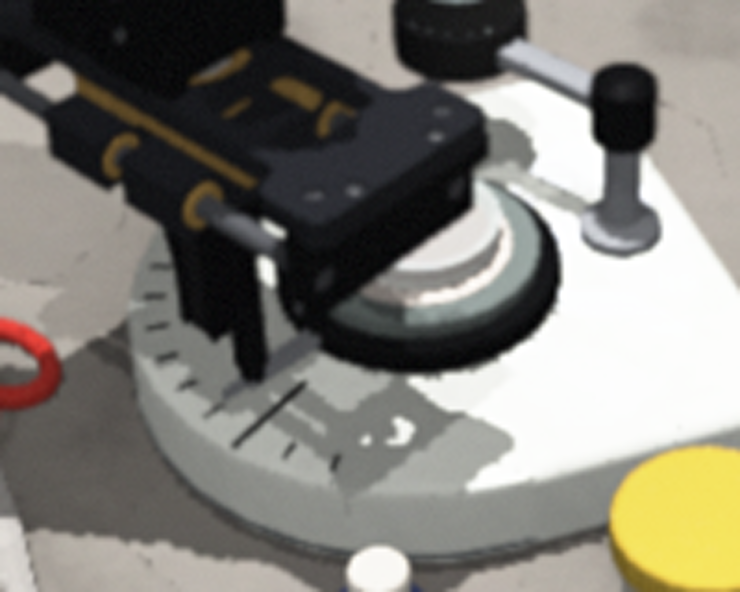

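The side crop shows the knob's lower end at about (254,370) and the pointer tip at about (228,393), still short of the long mark, which runs from (304,384) to (237,446).

```bash
python3 - <<'E'
from plan import *
S=lambda u,v,z: atz("side",u/3.7+180-.36,v/3.7+250-.36,z)[:2]
deg=lambda v: round(float(np.degrees(np.arctan2(v[1],v[0]))),1)
mi,mo=S(304,384,.04),S(237,446,.04); tip=S(228,393,.046); kb=S(254,370,.053)
col=S(631,240,.04)
print("mark",mi,mo,np.linalg.norm(mo-mi),deg(mi-mo),"tip",tip,"knob",kb,"knob->tip",deg(kb-tip))
c=mi+ (mi-mo)/np.linalg.norm(mi-mo)*.066; print("C from mark",c)
for cc in (c,C,C+[.002,-.002]): print(deg(cc-tip),deg(cc-kb),deg(cc-mi),deg(cc-mo))
E
```

```text
mark [ 0.47892765 -0.17598441] [ 0.45504865 -0.20407532] 0.036868760462710176 49.6 tip [ 0.45278001 -0.18399303] knob [ 0.46234752 -0.18103434] knob->tip 17.2
C from mark [ 0.52167424 -0.12569794]
40.2 43.0 49.6 49.6
39.6 42.4 49.1 49.3
37.8 40.4 46.5 47.7
```

step_arm(
  deltas=[
    [-1,0,-0.0005,0.0035,-2.5],
    [-1,0,-0.001,0.007,-5],
    [-1,0,-0.001,0.007,-5],
    [-1,0,-0.001,-0.005,-5],
    [-1,0,-0.001,-0.02,-5],
    [-1,-0.05,-0.001,-0.02,-5],
    [-1,-0.11,-0.001,-0.03,-5],
    [-1,-0.11,-0.001,-0.03,-5],
  ],
)

```text
time_s: 5.82
tool_pos: [0.4313, -0.1419, 0.1961]
tool_rot: [8.2, 89.5, -34.6]
force: [0.6, 0.2, -0.8]
grip_width: 0.0007
```

```bash
python3 - <<'E'
from plan import *
print(monitor.get_obs()["time_s"])
p,d=read_camera("side"); cv2.imwrite("pics/side2.png",cv2.resize(p[290:400,200:340,::-1],None,fx=5,fy=5,interpolation=cv2.INTER_CUBIC))
E
```

```text
5.825
```

View pics/side2.png

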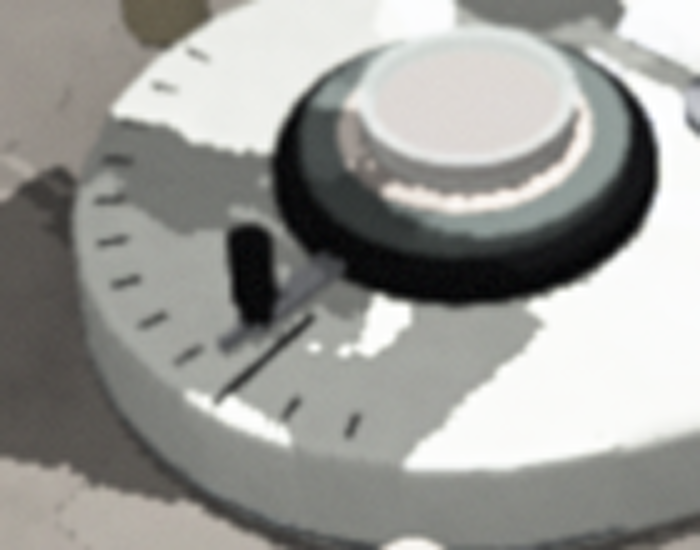

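The side crop shows the lever's bar ending at a pointer tip near (222,345), still just short of the long mark (312,318) to (218,402). I fit the scale from its ticks to get the remaining angle.

```bash
cat > fit.py <<'E'
from plan import *
from scipy.optimize import least_squares
def fit(px,S):
    P={k:S(*v,.04) for k,v in px.items()}
    def f(x):
        e=[]
        for (k,r),p in P.items():
            a=np.radians(x[2]+10*k); e+=list(p-(x[:2]-r*np.array([np.cos(a),np.sin(a)])))
        return e
    s=least_squares(f,[*C,49.]); print("C,mark",np.round(s.x,4),"rms",np.sqrt(np.mean(s.fun**2))); return s.x
E
python3 - <<'E'
from fit import *
S=lambda u,v,z: atz("side",u/5+200-.4,v/5+290-.4,z)[:2]
r=.097
x=fit({(2,r):(353,426),(1,r):(291,408),(-1,r):(188,357),(-2,r):(152,321),(-3,r):(126,282),(-4,r):(111,241),(-5,r):(110,200),(-6,r):(118,160),(-8,r):(165,87),(-9,r):(200,55),(0,.066):(312,318),(0,.105):(218,402)},S)
deg=lambda v: round(float(np.degrees(np.arctan2(v[1],v[0]))),1)
for z in(.044,.048): print(z,"tip",deg(x[:2]-S(222,345,z)),np.linalg.norm(x[:2]-S(222,345,z)),"bar",deg(S(315,273,z)-S(222,345,z)))
for z,p in((.053,(258,318)),(.074,(249,232))): print("knob",deg(x[:2]-S(*p,z)),np.linalg.norm(x[:2]-S(*p,z)))
for a in range(int(x[2])-6,int(x[2])+3):
    q=lambda r,z: np.round((proj("side",[*(x[:2]-r*np.array([np.cos(np.radians(a)),np.sin(np.radians(a))])),z])-[200-.4,290-.4])*5)
    print(a,"tip",q(.093,.047),"knobtop",q(.08,.074),"knobbot",q(.08,.051))
E
```

```text
C,mark [ 0.5234 -0.1257 48.2604] rms 0.00037948761424168526
0.044 tip 42.4 0.09126655385739246 bar 44.7
0.048 tip 44.5 0.09402121470769205 bar 44.7
knob 47.3 0.08484080599589719
knob 42.6 0.07880239332107365
42 tip [214. 339.] knobtop [243. 233.] knobbot [250. 301.]
43 tip [219. 342.] knobtop [247. 235.] knobbot [254. 303.]
44 tip [223. 344.] knobtop [251. 238.] knobbot [258. 306.]
45 tip [228. 347.] knobtop [255. 240.] knobbot [262. 308.]
46 tip [232. 350.] knobtop [259. 242.] knobbot [266. 310.]
47 tip [237. 353.] knobtop [263. 245.] knobbot [270. 313.]
48 tip [242. 355.] knobtop [268. 247.] knobbot [274. 315.]
49 tip [247. 358.] knobtop [272. 249.] knobbot [278. 317.]
50 tip [252. 360.] knobtop [276. 251.] knobbot [283. 319.]
```

The fit is good (rms 0.4 mm). The mark is at 48.3° and the lever at about 44°, so push the knob about 6 mm further.

step_arm(
  deltas=[
    [-1,0.05,0,0.005,0],
    [-1,0.1,0,0.01,0],
    [-1,0.11,0,0.02,0],
    [-1,0.11,0,0.033,0],
    [-1,0.11,0,0.039,0],
    [-1,0.11,0,0.043,0],
    [-1,0.11,0,0.043,0],
    [-1,0.11,0,0.03,0],
    [-1,0.11,0,0.015,0],
    [-1,0.06,0,0,0],
    [-1,0,0,0,0],
    [-1,0,0,0,0],
  ],
)

```text
time_s: 7.38
tool_pos: [0.4314, -0.1424, 0.1963]
tool_rot: [7.5, 89.4, -35.3]
force: [0.5, -1.2, -0.2]
grip_width: 0.0005
```

```bash
python3 - <<'E'
from plan import *
print(monitor.get_obs()["time_s"])
p,d=read_camera("side"); cv2.imwrite("pics/side3.png",cv2.resize(p[290:400,200:340,::-1],None,fx=5,fy=5,interpolation=cv2.INTER_CUBIC))
E
```

```text
7.375
```

View pics/side3.png

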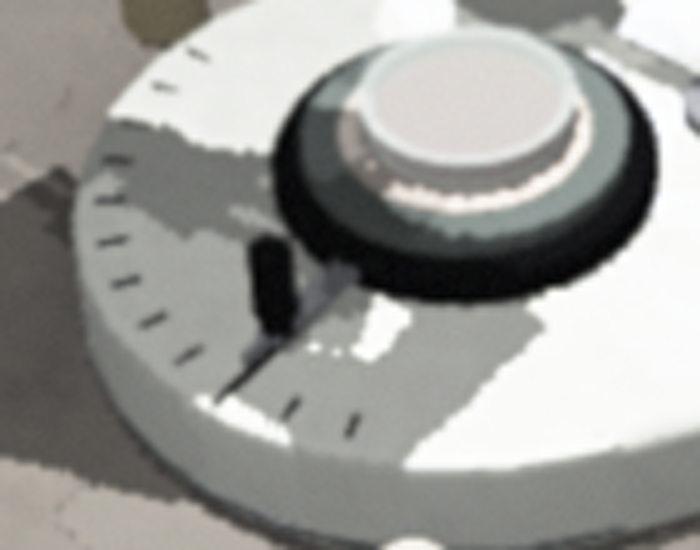

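The pointer tip, near (246,357), now lies on the long mark. Before the loupe, I clear the view and check the angle more finely with both cameras.

```bash
cat >> plan.py <<'E'
COL=np.array([.5995,-.1080])
def loupe(th,gap,z=.115):
    e=lambda a: np.array([np.cos(np.radians(a)),np.sin(np.radians(a))])
    return (*(COL+.080*e(th)-(.0355+gap)*e(th+90)),z,th+180)
E
python3 - <<'E'
from plan import *
rows([loupe(131.5,.018,z) for z in(.196,.115)])
print(np.round(monitor.get_obs()["qpos"],1))
E
```

```text
t 7.425 p [ 0.4298 -0.1421  0.1937] phi -42.8 F [-0.2  -0.3   0.02]
[-1, np.float64(-0.002), 0.2015, 0.027, np.float64(5.7)]
[-1, np.float64(0.079), 0.2015, 0.027, np.float64(5.7)]
[ 53.   -3.5 -36.4 112.6  -2.   70.  -25.6]
```

step_arm(
  deltas=[
    [-1,0,0.04,0.005,1],
    [-1,0,0.08,0.01,2],
    [-1,0,0.12,0.016,3],
    [-1,0,0.16,0.022,4.5],
    [-1,0,0.2,0.027,5.7],
    [-1,0,0.2,0.027,5.7],
    [-1,0,0.2,0.027,5.7],
  ],
)

```text
time_s: 8.3
tool_pos: [0.5834, -0.0141, 0.1902]
tool_rot: [-125.7, 89.8, -174.2]
force: [-0.8, -1.0, 0.4]
grip_width: 0.0004
```

```bash
python3 - <<'E'
from plan import *
rows([loupe(131.5,.018,z) for z in(.196,.115)])
p,d=read_camera("side"); cv2.imwrite("pics/side4.png",p[:,:,::-1])
a=cv2.resize(p[320:385,230:290,::-1],None,fx=6,fy=6,interpolation=cv2.INTER_CUBIC)
p,d=read_camera("top"); cv2.imwrite("pics/top4.png",p[:,:,::-1])
b=cv2.resize(p[245:315,365:440,::-1],None,fx=5.5,fy=5.5,interpolation=cv2.INTER_CUBIC)
h=max(a.shape[0],b.shape[0]); o=np.zeros((h,a.shape[1]+b.shape[1]+10,3),np.uint8); o[:a.shape[0],:a.shape[1]]=a; o[:b.shape[0],a.shape[1]+10:]=b
print(o.shape); cv2.imwrite("pics/both4.png",o)
E
```

```text
t 8.3 p [ 0.5834 -0.0141  0.1902] phi -48.48 F [-0.77 -1.04  0.36]
[-1, np.float64(-0.006), 0.0033, 0.001, np.float64(0.0)]
[-1, np.float64(0.075), 0.0033, 0.001, np.float64(0.0)]
(390, 782, 3)
```

View pics/both4.png

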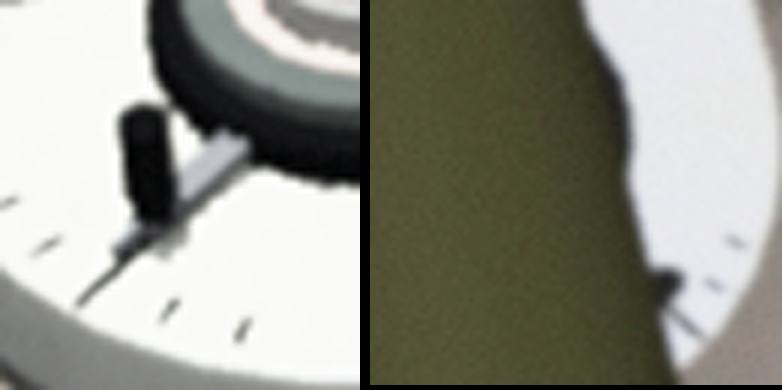

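The side crop (left half) shows the pointer tip at about (120,250), running into the mark line that ends at (80,303). The top view (right half) is mostly blocked by the arm. I measure the knob outline numerically against the fitted scale.

```bash
cat > chk.py <<'E'
from fit import *
x=np.array([.5234,-.1257]); 
def e(a): return np.array([np.cos(np.radians(a)),np.sin(np.radians(a))])
def sil(a):
    pts=[proj("side",[*(x-.08*e(a)+.006*e(t)),z]) for z in(.051,.074) for t in range(0,360,10)]
    return cv2.convexHull(np.array(pts,np.float32))
def knobang(f,u0=240,v0=325,u1=270,v1=362):
    g=cv2.cvtColor(cv2.imread(f),cv2.COLOR_BGR2GRAY).astype(float); best=[]
    for a in np.arange(38,56,.25):
        h=sil(a); M=np.zeros((480*8,640*8),np.uint8); cv2.fillPoly(M,[np.round((h+.5)*8-.5).astype(np.int32)],255)
        m=cv2.resize(M,(640,480),interpolation=cv2.INTER_AREA)/255.; D=cv2.dilate(m,np.ones((7,7)))
        ring=(D>0)&(m<.05); best.append((g[m>.95].mean()-g[ring].mean(),a))
    return sorted(best)[:3]
E
python3 - <<'E'
from chk import *
print(knobang("pics/side4.png"))
U=lambda u,v:(230+(u+.5)/6-.5,320+(v+.5)/6-.5)
S=lambda p,z: atz("side",*U(*p),z)[:2]
deg=lambda v: round(float(np.degrees(np.arctan2(v[1],v[0]))),1)
print("tip",deg(x-S((120,250),.048)),"bar at ring",deg(x-S((232,144),.048)),"mark",deg(x-S((80,303),.04)))
for a in (46,47,48,49,50):
    q=lambda r,z,w=0: np.round(6*(proj("side",[*(x-r*e(a)+w*e(a+90)),z])-[229.58,319.58]))
    print(a,"tip",q(.093,.048),"mid.060 L/R",q(.06,.048,-.004),q(.06,.048,.004),"knobtop",q(.08,.074))
E
```

```text
Traceback (most recent call last):
  File "chk.py", line 10, in knobang
    h=sil(a); M=np.zeros((480*8,640*8),np.uint8); cv2.fillPoly(M,[np.round((h+.5)*8-.5).astype(np.int32)],255)
  File "chk.py", line 5, in sil
    pts=[proj("side",[*(x-.08*e(a)+.006*e(t)),z]) for z in(.051,.074) for t in range(0,360,10)]
         ~~~~^^^^^^^^^^^^^^^^^^^^^^^^^^^^^^^^^^^^
  File "h.py", line 19, in proj
    m,Rm,t=cam(n); c=Rm.T@(np.array(p)-t); a,b=c[:2]/c[2]; s=1+m["k1"]*(a*a+b*b)
           ~~~^^^
  File "h.py", line 5, in cam
    m=camera_model(n); a=np.array(m["attitude"],float)
ValueError: time passes only in moves, steps and waits
```

```bash
sed -i 's/^def cam(n):/import functools\n@functools.lru_cache\ndef cam(n):/' h.py
python3 - <<'E'
from chk import *
U=lambda u,v:(230+(u+.5)/6-.5,320+(v+.5)/6-.5)
S=lambda p,z: atz("side",*U(*p),z)[:2]
deg=lambda v: round(float(np.degrees(np.arctan2(v[1],v[0]))),1)
print("tip",deg(x-S((120,250),.048)),"bar at ring",deg(x-S((232,144),.048)),"mark",deg(x-S((80,303),.04)))
for a in (46,47,48,49,50):
    q=lambda r,z,w=0: np.round(6*(proj("side",[*(x-r*e(a)+w*e(a+90)),z])-[229.58,319.58]))
    print(a,"tip",q(.093,.048),"mid.060 L/R",q(.06,.048,-.004),q(.06,.048,.004),"knobtop",q(.08,.074))
print(knobang("pics/side4.png"))
E
```

```text
tip 49.9 bar at ring 49.5 mark 48.4
46 tip [ 98. 236.] mid.060 L/R [216. 160.] [189. 145.] knobtop [131. 111.]
47 tip [104. 240.] mid.060 L/R [220. 162.] [192. 147.] knobtop [136. 114.]
48 tip [110. 243.] mid.060 L/R [224. 163.] [196. 149.] knobtop [141. 116.]
49 tip [116. 246.] mid.060 L/R [228. 165.] [199. 151.] knobtop [146. 119.]
50 tip [122. 249.] mid.060 L/R [232. 167.] [203. 153.] knobtop [152. 121.]
[(np.float64(-145.30743670886076), np.float64(49.0)), (np.float64(-144.89505745535095), np.float64(48.25)), (np.float64(-143.13096091075553), np.float64(48.0))]
```

Estimates range from 48.3° to 49.9°, against the mark at 48.3°. I move the arm left for an unobstructed top view before deciding.

step_arm(
  deltas=[
    [-1,0,0.01,-0.05,0],
    [-1,0,0.02,-0.1,0],
    [-1,0,0.03,-0.15,0],
    [-1,0,0.04,-0.2,0],
    [-1,0,0.04,-0.2,0],
  ],
)

```text
time_s: 9.02
tool_pos: [0.4798, 0.1654, 0.1919]
tool_rot: [-9.4, 89.9, -57.6]
force: [1.1, -0.7, -0.5]
grip_width: 0.0003
```

```bash
python3 - <<'E'
from h import *
ps=[]; 
for n,(r0,r1,c0,c1),k in (("top",(245,320,350,440),5),("side",(320,385,225,290),5)):
    g=np.mean([read_camera(n)[0].astype(float) for _ in range(6)],0).astype(np.uint8); cv2.imwrite(f"pics/{n}5.png",g[:,:,::-1])
    ps.append(cv2.resize(g[r0:r1,c0:c1,::-1],None,fx=k,fy=k,interpolation=cv2.INTER_CUBIC))
o=np.zeros((375,450+325,3),np.uint8); o[:375,:450]=ps[0]; o[:325,450:]=ps[1]; cv2.imwrite("pics/both5.png",o)
E
```

```text
(no output)
```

View pics/both5.png

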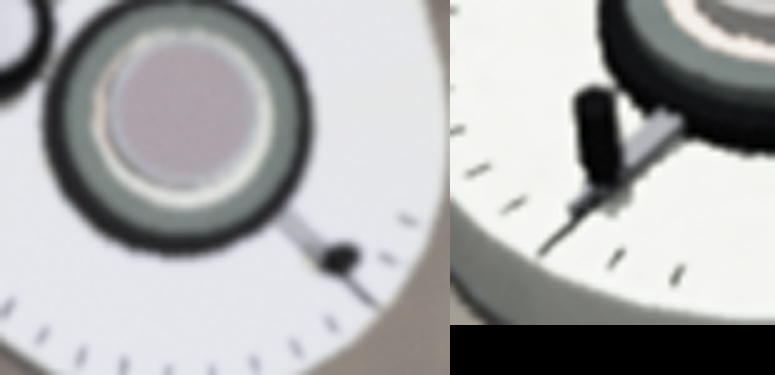

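In the top crop (left half) the bar leaves the ring at about (286,213), the knob top is at (345,256) and the mark's visible end runs (352,283) to (377,305). The bar lines up with the mark. I put numbers on it.

```bash
python3 - <<'E'
from chk import *
import fit as F
T=lambda u,v,z: atz("top",350+(u+.5)/5-.5,245+(v+.5)/5-.5,z)[:2]
r=.097
X=F.fit({(2,r):(407,219),(1,r):(387,258),(-1,r):(333,324),(-2,r):(297,348),(-3,r):(252,361),(-4,r):(208,366),(0,.105):(377,305)},T)
deg=lambda v: round(float(np.degrees(np.arctan2(v[1],v[0]))),1)
print("mark end",deg(X[:2]-T(377,305,.04)),"bar@ring",deg(X[:2]-T(286,213,.048)),"bar mid",deg(X[:2]-T(303,233,.048)),"knobtop",deg(X[:2]-T(345,256,.074)))
print("ring-centre check",T(177,118,.052),X[:2])
def ang(cam,f,x,z0=.051):
    g=cv2.GaussianBlur(cv2.cvtColor(cv2.imread(f),cv2.COLOR_BGR2GRAY),(0,0),.5).astype(float); out=[]
    for a in np.arange(43,55,.25):
        P=np.array([proj(cam,[*(x-.08*e(a)+.006*e(t)),z]) for z in(z0,.074) for t in range(0,360,10)],np.float32)
        M=np.zeros((3840,5120),np.uint8); cv2.fillPoly(M,[np.round((cv2.convexHull(P)+.5)*8-.5).astype(np.int32)],255)
        m=cv2.GaussianBlur(cv2.resize(M,(640,480),interpolation=cv2.INTER_AREA)/255.,(0,0),.7)
        w=cv2.dilate(m,np.ones((5,5)))>.05; out.append((np.corrcoef(m[w],-g[w])[0,1],a))
    return [(round(float(c),3),float(a)) for c,a in sorted(out)[::-1][:4]]
print("top",ang("top","pics/top5.png",X[:2])); print("side",ang("side","pics/side5.png",x))
E
```

```text
C,mark [ 0.5226 -0.1268 47.5862] rms 0.0008185617755038537
mark end 47.7 bar@ring 48.2 bar mid 47.1 knobtop 47.0
ring-centre check [ 0.5212211  -0.12498285] [ 0.52258125 -0.12675855]
top [(0.931, 46.5), (0.93, 46.25), (0.927, 46.75), (0.924, 46.0)]
side [(0.696, 48.5), (0.694, 49.0), (0.688, 48.25), (0.688, 49.25)]
```

The top view puts the lever about 0.8° before the mark and the side view about 0.4° past it, so it is on the mark within measurement error. Now the loupe.

```bash
python3 - <<'E'
from plan import *
rows([loupe(131.5,.018,z) for z in(.19,.115)]+[loupe(131.5,.005)])
E
```

```text
t 9.625 p [0.4825 0.1621 0.1914] phi -48.56 F [-0.39 -0.81 -1.25]
[-1, np.float64(0.001), -0.0376, 0.1998, np.float64(-0.1)]
[-1, np.float64(0.076), -0.0376, 0.1998, np.float64(-0.1)]
[-1, np.float64(0.076), -0.0506, 0.1998, np.float64(-0.1)]
```

step_arm(
  deltas=[
    [-1,0,-0.009,0.05,0],
    [-1,0,-0.018,0.1,0],
    [-1,0,-0.028,0.15,0],
    [-1,0,-0.0376,0.2,0],
    [-1,0,-0.0376,0.2,0],
    [-1,0.04,-0.0376,0.2,0],
    [-1,0.076,-0.0376,0.2,0],
    [-1,0.076,-0.0376,0.2,0],
  ],
)

```text
time_s: 10.62
tool_pos: [0.5841, -0.0117, 0.1129]
tool_rot: [-140.7, 89.6, 170.8]
force: [0.6, -0.2, 0.2]
grip_width: 0.0002
```

```bash
python3 - <<'E'
from plan import *
rows([loupe(131.5,.004)]+[loupe(t,0) for t in (135,141,147,153,159,165,171,177,182,186,190)])
E
```

```text
t 10.625 p [ 0.5841 -0.0117  0.1129] phi -48.46 F [ 0.58 -0.19  0.21]
[-1, np.float64(-0.002), -0.0128, 0.0023, np.float64(0.0)]
[-1, np.float64(-0.002), -0.0217, 0.0003, np.float64(-3.5)]
[-1, np.float64(-0.002), -0.0304, -0.0025, np.float64(-9.5)]
[-1, np.float64(-0.002), -0.0394, -0.0043, np.float64(-15.5)]
[-1, np.float64(-0.002), -0.0485, -0.0052, np.float64(-21.5)]
[-1, np.float64(-0.002), -0.0577, -0.0051, np.float64(-27.5)]
[-1, np.float64(-0.002), -0.0668, -0.004, np.float64(-33.5)]
[-1, np.float64(-0.002), -0.0757, -0.002, np.float64(-39.5)]
[-1, np.float64(-0.002), -0.0844, 0.0009, np.float64(-45.5)]
[-1, np.float64(-0.002), -0.0914, 0.004, np.float64(-50.5)]
[-1, np.float64(-0.002), -0.0968, 0.0069, np.float64(-54.5)]
[-1, np.float64(-0.002), -0.1019, 0.0102, np.float64(-58.5)]
```

step_arm(
  deltas=[
    [-1,-0.002,-0.0128,0.002,0],
    [-1,-0.002,-0.0217,0,-3.5],
    [-1,-0.002,-0.0304,-0.0025,-9.5],
    [-1,-0.002,-0.0394,-0.0043,-15.5],
    [-1,-0.002,-0.0485,-0.005,-21.5],
    [-1,-0.002,-0.0577,-0.005,-27.5],
    [-1,-0.002,-0.0668,-0.004,-33.5],
    [-1,-0.002,-0.0757,-0.002,-39.5],
    [-1,-0.002,-0.0844,0.001,-45.5],
    [-1,-0.002,-0.0914,0.004,-50.5],
    [-1,-0.002,-0.0968,0.007,-54.5],
    [-1,-0.002,-0.1,0.009,-57],
  ],
)

```text
time_s: 12.12
tool_pos: [0.5175, -0.0855, 0.1195]
tool_rot: [-67.0, 89.9, -58.4]
force: [-2.3, 1.3, 1.2]
grip_width: 0.0006
```

```bash
python3 - <<'E'
from plan import *
rows([loupe(t,0) for t in (190,193,195)])
E
```

```text
t 12.125 p [ 0.5175 -0.0855  0.1195] phi 8.54 F [-2.28  1.3   1.2 ]
[-1, np.float64(0.005), -0.001, -0.0032, np.float64(-1.5)]
[-1, np.float64(0.005), -0.0053, -0.0048, np.float64(-4.5)]
[-1, np.float64(0.005), -0.0082, -0.0058, np.float64(-6.5)]
```

step_arm(
  deltas=[
    [-1,0.004,-0.002,-0.001,-1],
    [-1,0.004,-0.0035,-0.002,-2],
    [-1,0.004,-0.005,-0.003,-4],
    [-1,0.004,-0.005,-0.003,-4],
  ],
)

```text
time_s: 12.62
tool_pos: [0.5157, -0.0907, 0.1138]
tool_rot: [-1.7, 90.0, 10.8]
force: [-0.7, 1.8, 1.5]
grip_width: 0.0002
```

step_arm(
  deltas=[
    [-1,0,-0.001,0,0],
    [-1,0,-0.002,0,0],
    [-1,0,-0.002,0,0],
  ],
)

```text
time_s: 13.0
tool_pos: [0.5158, -0.091, 0.1137]
tool_rot: [97.0, 89.9, 109.5]
force: [-3.3, 6.2, 3.0]
grip_width: 0.0003
```

step_arm(
  deltas=[
    [-1,0,-0.001,0,0],
    [-1,0,-0.002,0,0],
    [-1,0,-0.002,0,0],
  ],
)

```text
time_s: 13.38
tool_pos: [0.5158, -0.0911, 0.1136]
tool_rot: [100.8, 89.7, 113.4]
force: [-2.6, 8.7, 5.9]
grip_width: 0.0004
```

The loupe is at its stop: the force rises with no further motion. Back away, raise and clear the view.

step_arm(
  deltas=[
    [-1,0,0.01,0,0],
    [-1,0,0.03,0,0],
    [-1,0,0.06,0,0],
    [-1,-0.05,0.09,0,0],
    [-1,-0.1,0.13,0,0],
    [-1,-0.1,0.18,-0.02,0],
    [-1,-0.1,0.23,-0.04,0],
    [-1,-0.1,0.27,-0.05,0],
    [-1,-0.1,0.27,-0.05,0],
  ],
)

```text
time_s: 14.5
tool_pos: [0.4075, 0.1612, 0.2133]
tool_rot: [-83.9, 89.8, -71.0]
force: [1.1, -0.1, -0.7]
grip_width: 0.0003
```

```bash
python3 - <<'E'
from h import *
print(monitor.get_obs()["time_s"],monitor.get_obs()["tool_pos"])
ps=[]
for n,(r0,r1,c0,c1) in (("top",(190,330,300,490)),("side",(230,440,180,400))):
    g=np.mean([read_camera(n)[0].astype(float) for _ in range(4)],0).astype(np.uint8); cv2.imwrite(f"pics/{n}6.png",g[:,:,::-1])
    ps.append(cv2.resize(g[r0:r1,c0:c1,::-1],(395,int(395*(r1-r0)/(c1-c0))),interpolation=cv2.INTER_CUBIC))
    for th in("dish","loupe","dropper","sample_cup","stain_bottle"):
        for r in regions_of(n,th)[:1]: print(n,th,round(r["p"],2),np.round(r["pixel"],1),r["pixels"].sum())
o=np.zeros((max(p.shape[0] for p in ps),790,3),np.uint8)
for i,p in enumerate(ps): o[:p.shape[0],395*i:395*i+395]=p
cv2.imwrite("pics/both6.png",o)
E
```

```text
14.5 [0.40749804 0.16116507 0.21331366]
top dish 0.5 [374.9 273.7] 124
top loupe 0.58 [386.6 258.1] 984
top dropper 0.62 [313.5 312.8] 153
top sample_cup 0.97 [462.4 230.1] 891
top stain_bottle 0.59 [465.6 287.6] 311
side dish 0.63 [292.7 312.7] 771
side loupe 0.56 [300.9 286.6] 1910
side dropper 0.89 [232.5 278.7] 567
side sample_cup 0.98 [368.7 404.9] 3044
side stain_bottle 0.85 [281.6 425. ] 1346
```

View pics/both6.png

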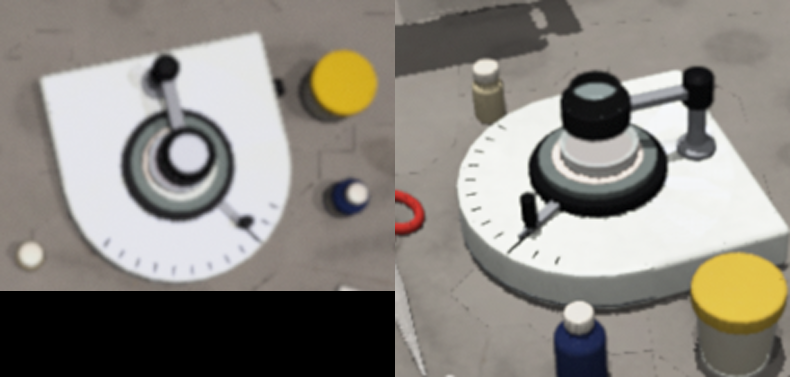

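Both views show the loupe over the window, the pointer on the long mark, and the dish and bystanders where they were. One quick numeric check of the loupe, then hand in if it agrees.

```bash
python3 - <<'E'
from h import *
k=395/190; l=atz("top",300+190.5/k-.5,190+156.5/k-.5,.122)[:2]; c=np.array([.5225,-.1265])
print(l,l-c)
if np.linalg.norm(l-c)<.006: print(env.sign_off())
E
```

```text
[ 0.51801509 -0.12724001] [-0.00448491 -0.00074001]
the job is handed in; nothing more can be done
None
```

I pushed the lever onto the long mark, then swung the loupe home against its stop, and handed the job in at about 14.5 s with the arm clear.

- **Polariser:** My last checks gave no exact angle. The top camera put the lever about 0.8° short of the mark, and the side camera about 0.4° past it. I took that as on the mark within measurement error. The final pictures also show the pointer running into the long mark.
- **Loupe:** It reached a hard stop. The push force rose from about 2 N to 9–11 N with no further movement. In the final top picture its centre is about 4.5 mm from the window's centre, almost all along the arm rather than sideways, so I read that as measurement error.
- **Dish and bystanders:** The dish, bottles and cup look unmoved in the final pictures. The networks' positions for the bottles and cup agree with the start to within about 3 pixels. The dish agrees to about a pixel in the side view, but in the top view it is mostly hidden under the loupe, so that reading was no check.

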